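# Read the code under a sample tube in the mirror viewer

### The job

Take the orange-capped sample tube out of the rack and, keeping it upright, stand it fully down in the hole of the blue block on the viewer and let go of it. Then swing the viewer's red lever to tilt the mirror until the viewer's little camera, wherever its arm is set, sees the code on the tube's underside in the middle of the mirror, and finish holding the lever there, because a spring folds the mirror flat as soon as it is let go. Leave the camera arm, the other tubes, the bottle and the tip box where they are.

Things in the scene. Friction and masses are not known exactly. Their poses are not given: they have to be found in the camera images.
- viewer: Tube viewer, fixed: white base 130 (x) x 112 (y) x 12 mm, two cheeks, on them a blue block 80 x 80 mm with one hole, its top 125 mm above the bench. Origin: centre of the base's underside, straight below the hole. +x: towards its camera, away from the robot within 0.3 rad; +y: the lever's side. The mirror's pivot runs along y, 52 mm up, straight below the hole, in the mirror's face.
- port (a point): Point on the hole's axis at the ledge the tube stands on, 103 mm above the bench. The hole is 18 mm wide, with a 2 mm chamfer, and 22 mm deep from the block's top to the ledge. A 10 mm opening in the ledge leaves the tube's underside open to the mirror 50 mm below. Axes as the viewer's.
- mirror (a joint): Tilt of the 50 x 56 mm mirror, rad: the lean of its normal from vertical towards the viewer's +x (the camera). 0 lies flat, face up, where a spring returns it (about 1 N at the grip); grows as the lever is pushed to the viewer's +x; at most 1.1. The code appears mid-mirror when the normal halves the angle between straight up and the lens: (pi/2 - camera_arm)/2, from 0.39 to 0.79.
- lever_grip (a point): Middle of the red paddle (20 wide x 14 thick along the viewer's y x 38 mm long) of the lever on the mirror's shaft, the place to grip: 85 mm from the hole's axis along the viewer's +y, 93 mm from the shaft's axis up the lever, 45 mm clear of the blue block. The lever turns with the mirror; it leans 0.6 rad to the viewer's -x at mirror 0 and is upright at 0.6. Axes: the mirror's, z its normal.
- camera_arm (a joint): Elevation of the viewer's camera, rad: the angle above level of the line from the mirror's pivot to the lens (0 level; starts between 0 and 0.78). The arm swings about the mirror's pivot and is clamped stiffly at some angle in each start. Not to be moved.
- lens (a point): Front glass of the small yellow camera with a green ring round its dark lens: 124 mm from the middle of the mirror on the viewer's +x side, always pointing at it. The camera body is 34 x 34 mm and ends 188 mm from the pivot; its aluminium arm runs outside the cheek on the viewer's -y side.
- rack: White tube rack, fixed, 92 (x) x 146 (y) mm, top plate 50 mm above the bench, 3 rows of 5 holes 18 mm wide at 26 mm spacing. Origin: centre of its underside. Tubes stand in it on a floor 6 mm above the bench.
- sample_tube: The tube with the ORANGE cap: pale body 16 mm wide, 76 mm tall, then cap 19 mm wide, 16 mm tall; 92 mm in all, 15 g. Origin: centre of its underside, z up through the cap. A yellow disc 10 mm wide with a black square code is on its underside. It stands in one of three holes of the rack; no other tube stands nearer than 70 mm.
- blue_tube: Same tube with a blue cap, in the rack; stays there. Origin: centre of its underside.
- green_tube: Same tube with a green cap, in the rack; stays there. Origin: centre of its underside.
- tip_box: Magenta box of pipette tips, 122 (x) x 85 (y) x 68 mm, loose; stays. Origin: centre of its underside.
- media_bottle: Amber bottle, 58 mm wide, 125 mm tall, loose; stays. Origin: centre of its underside.
Things that resemble listed ones, but are neither listed nor needed, are in the scene too. What is shaped like the sample_tube but pink, purple or turquoise is not meant.

How it is judged:
On the way, in this order (a step that is already met when the one before it is completed fails the run):
1. the orange-capped tube stands fully down in the viewer's hole and is let go (horizontal distance between sample_tube and port below 0.003 m and z of sample_tube in the frame of port between -0.003 and 0.003 m and angle between sample_tube's own z axis and vertical below 0.08 rad and linear speed of sample_tube below 0.03 m/s and contact force between the fingers and sample_tube below 0.05 N), for 0.2 s.
2. the fingers hold the lever with the mirror at the angle that shows the camera the tube's underside (((value of joint camera_arm between -0.0401 and 0 rad and value of joint mirror between 0.7304 and 0.8604 rad) or (value of joint camera_arm between -0.0001 and 0.04 rad and value of joint mirror between 0.7104 and 0.8404 rad) or (value of joint camera_arm between 0.0399 and 0.08 rad and value of joint mirror between 0.6904 and 0.8204 rad) or (value of joint camera_arm between 0.0799 and 0.12 rad and value of joint mirror between 0.6704 and 0.8004 rad) or (value of joint camera_arm between 0.1199 and 0.16 rad and value of joint mirror between 0.6504 and 0.7804 rad) or (value of joint camera_arm between 0.1599 and 0.2 rad and value of joint mirror between 0.6304 and 0.7604 rad) or (value of joint camera_arm between 0.1999 and 0.24 rad and value of joint mirror between 0.6104 and 0.7404 rad) or (value of joint camera_arm between 0.2399 and 0.28 rad and value of joint mirror between 0.5904 and 0.7204 rad) or (value of joint camera_arm between 0.2799 and 0.32 rad and value of joint mirror between 0.5704 and 0.7004 rad) or (value of joint camera_arm between 0.3199 and 0.36 rad and value of joint mirror between 0.5504 and 0.6804 rad) or (value of joint camera_arm between 0.3599 and 0.4 rad and value of joint mirror between 0.5304 and 0.6604 rad) or (value of joint camera_arm between 0.3999 and 0.44 rad and value of joint mirror between 0.5104 and 0.6404 rad) or (value of joint camera_arm between 0.4399 and 0.48 rad and value of joint mirror between 0.4904 and 0.6204 rad) or (value of joint camera_arm between 0.4799 and 0.52 rad and value of joint mirror between 0.4704 and 0.6004 rad) or (value of joint camera_arm between 0.5199 and 0.56 rad and value of joint mirror between 0.4504 and 0.5804 rad) or (value of joint camera_arm between 0.5599 and 0.6 rad and value of joint mirror between 0.4304 and 0.5604 rad) or (value of joint camera_arm between 0.5999 and 0.64 rad and value of joint mirror between 0.4104 and 0.5404 rad) or (value of joint camera_arm between 0.6399 and 0.68 rad and value of joint mirror between 0.3904 and 0.5204 rad) or (value of joint camera_arm between 0.6799 and 0.72 rad and value of joint mirror between 0.3704 and 0.5004 rad) or (value of joint camera_arm between 0.7199 and 0.76 rad and value of joint mirror between 0.3504 and 0.4804 rad) or (value of joint camera_arm between 0.7599 and 0.8 rad and value of joint mirror between 0.3304 and 0.4604 rad) or (value of joint camera_arm between 0.7999 and 0.84 rad and value of joint mirror between 0.3104 and 0.4404 rad)) and contact force between the fingers and mirror above 0.3 N and distance between the grasp point and lever_grip below 0.05 m), for 0.3 s.
At the end, for the whole second after the job is handed in: Fingers still on the lever (0.3 N or more, within 50 mm of its paddle's middle), mirror at rest within 0.055 rad of half of (90 degrees minus the camera's elevation); the orange-capped tube upright on the ledge of the viewer's hole (within 3 mm, tilt under 0.08 rad), let go; others in place (all of step 1 and all of step 2 and velocity of joint mirror between -0.1 and 0.1 rad/s and distance of each of blue_tube, green_tube from where it was at the start of the episode below 0.015 m); the arm keeps its last pose, push and grip.
It fails at once if the sample tube is tipped over (angle between sample_tube's own z axis and vertical above 0.6 rad).
It fails at once if the camera arm is pushed out of its setting (distance of lens from where it was at the start of the episode above 0.01 m).
It fails at once if another tube, the tip box or the bottle is disturbed (distance of any of blue_tube, green_tube, tip_box, media_bottle from where it was at the start of the episode above 0.02 m).
It also fails if it takes over 48 s, if anything falls off the work surface, if the arm or the gripper's body presses on something with over 40 N, if the wrist force passes 120 N, or if a joint passes its speed limit or range.

### The arm

A 6-joint arm with a two-finger parallel gripper is mounted at the origin on the work surface. World frame = base frame: x ahead of the robot, y to its left, z up, the work surface at z = 0. Lengths are in m, angles in rad, forces in N, time in s.
With the tool pointing down it reaches from about 0.375 to 0.975 m from the base axis. Payload 3.8 kg.
Tool frame: the origin (TCP) lies at the very end of the fingers, on their centre line; the grasp point (between the pads) lies 19 mm behind it (bot.pinch_z is the distance from the TCP to the grasp point, in m); x points along the fingers, y is the direction in which the jaws open and shut, and the axes are right-handed (so a half turn about x gives the same grasp; the last joint's range is limited). The gripper opens to 85 mm and grips with 20 to 120 N. Pads are 22 mm wide; open, the fingers measure 114 mm over their backs; the gripper's body (76 mm by 85 mm) begins 54 mm behind the grasp point. The pads swing forward as they close: fully open they stand 13 mm farther back than shut.
Start: joints at [1.269, 0.264, 1.604, -0, 1.274, -0.037], TCP at [0.177, 0.651, 0.197] pointing down, gripper open.
Joint ranges: [-2.63, 2.63], [-0.94, 2.18], [0.31, 2.57], [-1.31, 4.45], [0, 2.66], [-2.55, 2.55]. Speed limits (rad/s): [2.57, 2.57, 3.14, 3.14, 3.14, 3.14].

### API

Orientations are given as a rotation vector (axis times angle).
In Python, from workcell import monitor, imaging, finish_job, bot gives the robot as it stands.
- The arm moves only by the tool jog_arm, never from a script. Its argument "rows" is a list of rows, each a list of 7 numbers: the shift along the tool's x, y, z in m, then the turn, a rotation vector about the tool's x, y, z in rad, then the opening in per cent of the stroke, from 0 (shut) to 100 (fully open). A call has 1 to 20 rows; each row is the pose to reach, as a shift and turn from the pose measured when the call began, along the tool's axes at that moment; what a row does not reach only later rows make up. A row lasts 1/10 s, in which the tool goes at most 50 mm and 8.59 degrees, less where a joint would pass 70% of its speed; a pose out of reach is approached as far as the arm can. A call with a gripper value outside its range is refused whole. The fingers move at their own pace and stop on an object; "force" is the grip in N (left out, the last holds). Time passes only in rows, so rows that repeat a pose let the fingers close. It gives the time, the measured TCP pose, the force and the opening at its end, in the units of the state.
- monitor.read_state(): the state, without advancing time (a new reading comes with each control period).
- imaging.read_camera(name): name is "scene" or "top" or "wrist"; returns the picture (384x512x3 uint8, blue, green, red); there is no depth.
- imaging.camera_params(name): a dict with "fx", "fy", "cx", "cy" (pixels), "k1" (the pictures are not rectified: a ray, as slopes to the right and down, at radius r is drawn at 1 + k1 r^2 times it, then the intrinsics apply), "T" (4x4, takes a point from camera to world coordinates); the wrist camera has in their place "T_tool_cam" (4x4, takes a point from camera to tool coordinates, whose origin is the TCP and whose axes are the tool frame's). Camera axes: x right, y down, z forward; pixel columns grow to the right and rows downward; lengths in m; the calibration is good to about 2 mm. A picture is of the moment at which its call begins: read the wrist's pose just before it. camera_params takes no time and is no camera call.
- finish_job(): hands the job in, once; it reports no verdict.
The state is a dict: "time": time; "q": joint angles; "joint_vel": joint speeds; "joint_torque": joint torques, N m; "tool_pos": TCP position; "tcp_rot": TCP orientation; "wrist_force": force on the tool from outside, world axes, zero at the start; "torque": the same for the moment, N m; "width": opening from 0.0 (shut) to 1.0 (fully open).
Only numpy, scipy, OpenCV 4.12 (cv2) and the standard library are available. Lean on these libraries where they do the work, as an engineer would, in place of code of your own. Each camera call takes 0.05 s, during which the arm holds its last target. There are 200 camera calls.

## Working session

There is one attempt and no reset: what is moved stays moved. The work goes in short steps, Python scripts to look and compute and a tool call to move; the robot and the scene stay as the last step left them, time stands still between calls to the robot, and variables do not carry over. Pictures are saved under pics/ and viewed, about 8 in all and at most 12, crops included, and the job is handed in when it is done.

Besides the shell and the picture viewer there is one more tool, called after "Call:" as name(argument=value, ...) on one line, values as JSON. jog_arm: Moves the arm, as the interface text tells. Its arguments: {"type":"object","properties":{"rows":{"type":"array","items":{"type":"array","items":{"type":"number"}}},"force":{"type":"number"}},"required":["rows"]}

```bash
mkdir -p pics; ls
cat > h.py <<'E'
import numpy as np, cv2
from scipy.spatial.transform import Rotation as R
from workcell import monitor, imaging, finish_job, bot
def camT(name, st=None):
    p=imaging.camera_params(name)
    if 'T' in p: return p,np.array(p['T'])
    st=st or monitor.read_state()
    T=np.eye(4);T[:3,:3]=R.from_rotvec(st['tcp_rot']).as_matrix();T[:3,3]=st['tool_pos']
    return p,T@np.array(p['T_tool_cam'])
def ray(p,T,u,v):
    K=np.array([[p['fx'],0,p['cx']],[0,p['fy'],p['cy']],[0,0,1.]])
    d=cv2.undistortPoints(np.array([[[u,v]]],float),K,np.array([p['k1'],0,0,0.]),None,None,None,(3,100,1e-10)) if 0 else None
    x,y=(u-p['cx'])/p['fx'],(v-p['cy'])/p['fy']; a,b=x,y
    for _ in range(50):
        s=1+p['k1']*(a*a+b*b); a,b=x/s,y/s
    return T[:3,3],T[:3,:3]@np.array([a,b,1.])
def atz(pt,u,v,z):
    o,d=ray(*pt,u,v); return o+d*(z-o[2])/d[2]
def proj(pt,X):
    p,T=pt; c=T[:3,:3].T@(np.array(X)-T[:3,3]); a,b=c[0]/c[2],c[1]/c[2]; s=1+p['k1']*(a*a+b*b)
    return np.array([p['fx']*a*s+p['cx'],p['fy']*b*s+p['cy']])
def snap(name,fn,crop=None,k=1):
    st=monitor.read_state(); im=imaging.read_camera(name); cv2.imwrite('pics/raw_'+fn,im)
    if crop: x0,y0,x1,y1=crop; im=im[y0:y1,x0:x1]
    cv2.imwrite('pics/'+fn,cv2.resize(im,None,fx=k,fy=k,interpolation=cv2.INTER_CUBIC)); return st
E
python3 - <<'E'
from h import *
np.set_printoptions(precision=4,suppress=True)
for n in('scene','top','wrist'):print(n,imaging.camera_params(n))
ims=[imaging.read_camera(n) for n in('scene','top')]
for n,i in zip(('scene','top'),ims):cv2.imwrite(f'pics/{n}0.png',cv2.resize(i,None,fx=1.5,fy=1.5,interpolation=cv2.INTER_CUBIC));cv2.imwrite(f'pics/raw_{n}0.png',i)
print(monitor.read_state(), bot.pinch_z)
E
```

```text
pics
scene {'fx': 418.385792411953, 'fy': 418.385792411953, 'cx': 257.79529008858475, 'cy': 190.84897676035007, 'k1': 0.043994883963294894, 'T': array([[ 0.5132,  0.6166, -0.597 ,  1.0629],
       [ 0.8583, -0.3655,  0.3603, -0.3149],
       [ 0.004 , -0.6973, -0.7168,  0.7068],
       [ 0.    ,  0.    ,  0.    ,  1.    ]])}
top {'fx': 462.97287363598684, 'fy': 462.97287363598684, 'cx': 251.3931167861826, 'cy': 194.75163056111356, 'k1': -0.12825417956894947, 'T': array([[ 0.0168, -0.9913,  0.1303,  0.4482],
       [-0.9994, -0.0129,  0.0306, -0.0099],
       [-0.0286, -0.1307, -0.991 ,  1.0376],
       [ 0.    ,  0.    ,  0.    ,  1.    ]])}
wrist {'fx': 302.3368185849688, 'fy': 302.3368185849688, 'cx': 254.18463622036992, 'cy': 189.80263269070716, 'k1': 0.002149764593866666, 'T_tool_cam': array([[-0.    , -0.2628,  0.9648, -0.1768],
       [ 1.    ,  0.0001,  0.    , -0.0007],
       [-0.0001,  0.9648,  0.2628, -0.0662],
       [ 0.    ,  0.    ,  0.    ,  1.    ]])}
{'time': 0.1, 'q': array([ 1.2691,  0.2647,  1.6052, -0.    ,  1.2737, -0.0369]), 'joint_vel': array([ 0.0018, -0.0016, -0.004 ,  0.0003, -0.001 , -0.0002]), 'joint_torque': array([ -0.0002, -51.6718, -36.8588,  -0.0001,   0.0065,  -0.    ]), 'tool_pos': array([0.1764, 0.6508, 0.1963]), 'tcp_rot': array([ 0.2062,  1.5611, -0.2094]), 'wrist_force': array([ 0.5198, -0.8486, -0.2092]), 'torque': array([ 0.0771, -0.0017, -0.039 ]), 'width': 1.002475162286065} 0.0187
```

View pics/scene0.png

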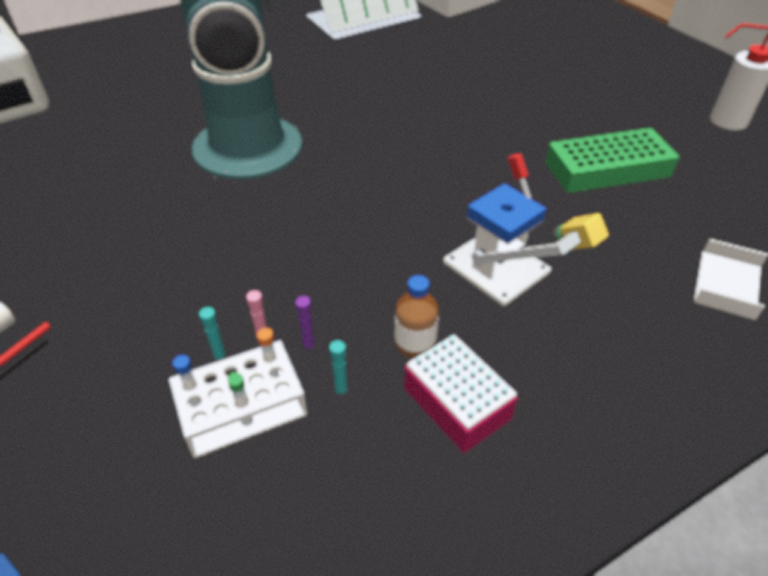

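View pics/top0.png

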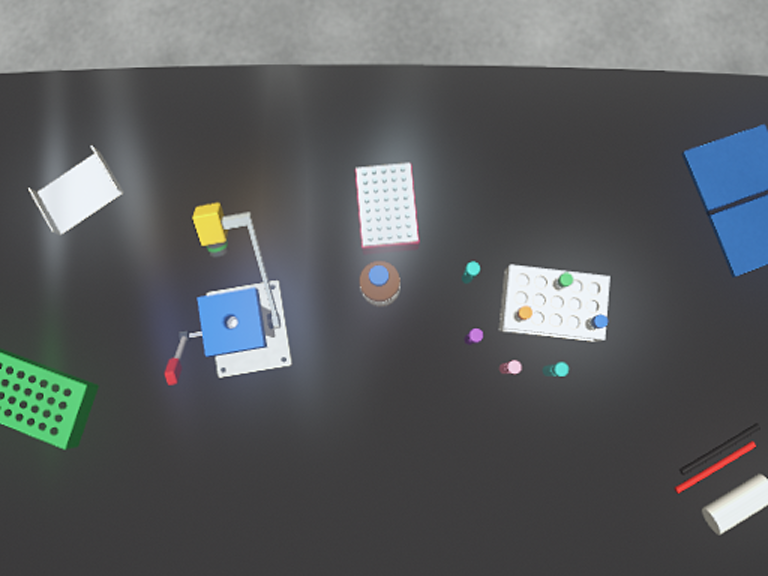

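Run:
```python
import cv2,numpy as np
from h import *
a=cv2.imread('pics/raw_scene0.png');b=cv2.imread('pics/raw_top0.png')
def cr(im,x0,y0,x1,y1,s): return cv2.resize(im[y0:y1,x0:x1],s,interpolation=cv2.INTER_CUBIC)
# scene viewer, top viewer ; top rack , scene rack
o=np.vstack([np.hstack([cr(a,290,90,410,210,(400,300*4//3))[:300],]),]) if 0 else None
v=np.hstack([cr(a,290,95,410,205,(400,367)),cr(b,100,125,200,260,(272,367))])
r=np.hstack([cr(a,100,180,240,305,(336,300)[0:2]),cr(b,300,165,420,265,(336,300))])
W=max(v.shape[1],r.shape[1])
f=lambda x:cv2.copyMakeBorder(x,0,0,0,W-x.shape[1],cv2.BORDER_CONSTANT)
o=np.vstack([f(v)[:,:],f(r)[:232]]) if 0 else np.vstack([f(v),f(cv2.resize(r,(672,230)))])
cv2.imwrite('pics/crop0.png',o);print(o.shape)
S=camT('scene');T=camT('top')
def blob(im,c,rad,lo,hi):
    h=cv2.cvtColor(im,cv2.COLOR_BGR2HSV);m=cv2.inRange(h,lo,hi);k=np.zeros_like(m);cv2.circle(k,c,rad,255,-1);M=cv2.moments(m&k,True)
    return (M['m10']/M['m00'],M['m01']/M['m00'],M['m00'])
def tri(us,ut):
    o1,d1=ray(*S,*us[:2]);o2,d2=ray(*T,*ut[:2])
    A=np.stack([d1,-d2],1);t=np.linalg.lstsq(A,o2-o1,rcond=None)[0];p,q=o1+d1*t[0],o2+d2*t[1];return (p+q)/2,np.linalg.norm(p-q)
for n,lo,hi,cs,ct in[('orange',(5,120,120),(20,255,255),(177,224),(349,209)),('blue',(105,120,80),(125,255,255),(121,242),(400,214)),('green',(50,100,60),(75,255,255),(157,254),(377,187)),
 ('bluetop',(100,120,80),(125,255,255),(338,140),(155,215)),('red',(0,150,90),(4,255,255),(345,110),(114,248)),('yellow',(20,120,100),(33,255,255),(392,154),(140,149))]:
    r=12 if n in('orange','blue','green') else 45
    bs=blob(a,cs,r,lo,hi);bt=blob(b,ct,r,lo,hi);print(n,np.round(bs,1),np.round(bt,1),*tri(bs,bt))
```

```text
(597, 672, 3)
orange [176.3 223.5 110. ] [349.5 208.3  54. ] [ 0.54684348 -0.1830851   0.09242866] 0.0010965107248172615
blue [120.6 241.9 130. ] [400.  213.5  58. ] [ 0.53710311 -0.28712182  0.09457506] 0.0006851633466120381
green [156.5 253.6  78. ] [376.8 186.2  51. ] [ 0.59345931 -0.2406145   0.09261347] 0.001409797149270276
bluetop [ 337.   140.6 1210. ] [ 153.3  214.7 1545. ] [0.52577839 0.21599104 0.11466648] 0.0015673620812890008Traceback (most recent call last):
  File "<stdin>", line 23, in <module>
  File "<stdin>", line 16, in blob
ZeroDivisionError: float division by zero
```

View pics/crop0.png

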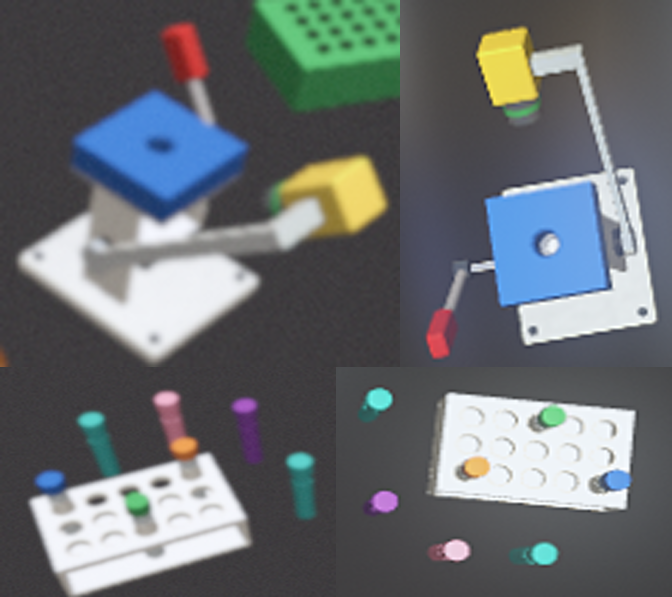

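```bash
cat >> h.py <<'E'
np.set_printoptions(precision=4,suppress=True)
def tri(us,ut):
    S=camT('scene');T=camT('top');o1,d1=ray(*S,*us[:2]);o2,d2=ray(*T,*ut[:2])
    t=np.linalg.lstsq(np.stack([d1,-d2],1),o2-o1,rcond=None)[0];p,q=o1+d1*t[0],o2+d2*t[1];return (p+q)/2,np.linalg.norm(p-q)
def down(a,tilt=0):  # tool down, tool z at azimuth a; tilt turns fingers' tip towards +tool z
    c,s=np.cos(a),np.sin(a);M=np.array([[0,-s,c],[0,c,s],[-1,0,0.]]);return M@R.from_euler('y',-tilt).as_matrix()
def mv(pos,M):
    st=monitor.read_state();C=R.from_rotvec(st['tcp_rot']).as_matrix()
    d=C.T@(np.array(pos)-st['tool_pos']);w=R.from_matrix(C.T@M).as_rotvec();print('shift',d,'turn',w,'rows',np.linalg.norm(d)/.05,np.degrees(np.linalg.norm(w))/8.59)
E
python3 - <<'E'
from h import *
C=R.from_rotvec(monitor.read_state()['tcp_rot']).as_matrix();print(C)
S=camT('scene');T=camT('top')
sc=lambda u,v:(290+u*.3,95+v*110/367)
tp=lambda u,v:(100+(u-400)*100/272,125+v*135/367)
print('hole',atz(S,*sc(161,145),.123),atz(T,*tp(547,243),.12))
cs=[atz(T,*tp(*c),.125) for c in((485,198),(595,181),(610,288),(503,305))]
print('block',np.array(cs),np.mean(cs,0),[np.linalg.norm(cs[i]-cs[i-1]) for i in range(4)])
for i in range(4):
  e=cs[i]-cs[i-1];print(np.degrees(np.arctan2(e[1],e[0]))%90)
ss=[atz(S,*sc(*c),.125) for c in((155,90),(247,146),(167,207),(73,146))]
print('blockS',np.array(ss),np.mean(ss,0),[np.linalg.norm(ss[i]-ss[i-1]) for i in range(4)])
for n,a,b in[('lensring',(273,199),(521,113)),('camblob',(334,195),(507,67)),('paddle top',(180,30),(438,335)),('paddle',(186,52),(441,333)),('camarm bend',(300,225),(580,55))]:print(n,*tri(sc(*a),tp(*b)))
E
```

```text
[[-0.0006  0.2616  0.9652]
 [-0.002   0.9652 -0.2616]
 [-1.     -0.0021 -0.0001]]
hole [0.5286 0.2149 0.123 ] [0.5264 0.2138 0.12  ]
block [[0.5587 0.261  0.125 ]
 [0.5725 0.1785 0.125 ]
 [0.4937 0.1644 0.125 ]
 [0.4797 0.2436 0.125 ]] [0.5261 0.2119 0.125 ] [np.float64(0.08086479818831958), np.float64(0.08357913389932671), np.float64(0.0799834641838198), np.float64(0.08040738464705681)]
12.387067823467753
9.490327452443694
10.142953366051245
10.048417379526867
blockS [[0.4806 0.2474 0.125 ]
 [0.5602 0.2611 0.125 ]
 [0.5814 0.1775 0.125 ]
 [0.5015 0.1625 0.125 ]] [0.5309 0.2121 0.125 ] [np.float64(0.08738738610525668), np.float64(0.08080156221880704), np.float64(0.08629672136665564), np.float64(0.08123899943388269)]
lensring [0.6194 0.2315 0.1366] 0.004981018479976822
camblob [0.6512 0.2407 0.1584] 0.0018089003902381918
paddle top [0.4564 0.2846 0.1468] 0.0001027011070138709
paddle [0.4588 0.2899 0.1277] 0.0029140581458588465
camarm bend [0.6633 0.1916 0.1647] 0.015700146525083197
```

Run:
```python
from h import *
mv((.547,-.183,.20),down(.176))
```

```text
shift [-0.0023 -0.7078  0.5758] turn [-0.4407 -0.0005  0.002 ] rows 18.248363509277404 2.939698783801076
```

Call:
jog_arm(rows=[[-0.03,-0.354,0.288,-0.22,0,0.001,60],[-0.03,-0.354,0.288,-0.22,0,0.001,60],[-0.03,-0.354,0.288,-0.22,0,0.001,60],[-0.03,-0.354,0.288,-0.22,0,0.001,60],[-0.03,-0.354,0.288,-0.22,0,0.001,60],[-0.03,-0.354,0.288,-0.22,0,0.001,60],[-0.03,-0.354,0.288,-0.22,0,0.001,60],[-0.03,-0.354,0.288,-0.22,0,0.001,60],[-0.03,-0.354,0.288,-0.22,0,0.001,60],[-0.002,-0.708,0.576,-0.44,0,0.002,60],[-0.002,-0.708,0.576,-0.44,0,0.002,60],[-0.002,-0.708,0.576,-0.44,0,0.002,60],[-0.002,-0.708,0.576,-0.44,0,0.002,60],[-0.002,-0.708,0.576,-0.44,0,0.002,60],[-0.002,-0.708,0.576,-0.44,0,0.002,60],[-0.002,-0.708,0.576,-0.44,0,0.002,60],[-0.002,-0.708,0.576,-0.44,0,0.002,60],[-0.002,-0.708,0.576,-0.44,0,0.002,60],[-0.002,-0.708,0.576,-0.44,0,0.002,60],[-0.002,-0.708,0.576,-0.44,0,0.002,60]])

```text
time: 2.1
tool_pos: [0.5474, -0.1864, 0.1985]
tcp_rot: [-0.135, 1.568, 0.135]
wrist_force: [0.6, 0.8, 0.1]
width: 0.599
```

Run:
```python
from h import *
st=snap('wrist','w1.png',k=1.5)
print(st['time'],st['tool_pos'],st['q'],st['width'])
pt=camT('wrist',st)
print('expected cap top',proj(pt,(.547,-.183,.098)))
im=cv2.imread('pics/raw_w1.png');h=cv2.cvtColor(im,cv2.COLOR_BGR2HSV);m=cv2.inRange(h,(5,120,120),(20,255,255))
n,l,s,c=cv2.connectedComponentsWithStats(m);
for i in range(1,n):
  if s[i,4]>30:print(s[i],c[i],atz(pt,*c[i],.098))
mv((.547,-.183,.20),down(.176))
```

```text
2.1 [ 0.5474 -0.1864  0.1985] [-0.3707  0.0826  1.8132 -0.001   1.2475 -2.1127] 0.5993546622381178
expected cap top [258.6037 181.0254]
[248 172  19  19 277] [256.7726 180.8123] [ 0.5471 -0.1847  0.098 ]
[ 408  225   53   43 1397] [430.5691 244.1188] [ 0.5814 -0.0026  0.098 ]
shift [-0.0015  0.0014  0.0005] turn [-0.0034 -0.0023 -0.0014] rows 0.04226101823960032 0.0287150185247636
```

View pics/w1.png

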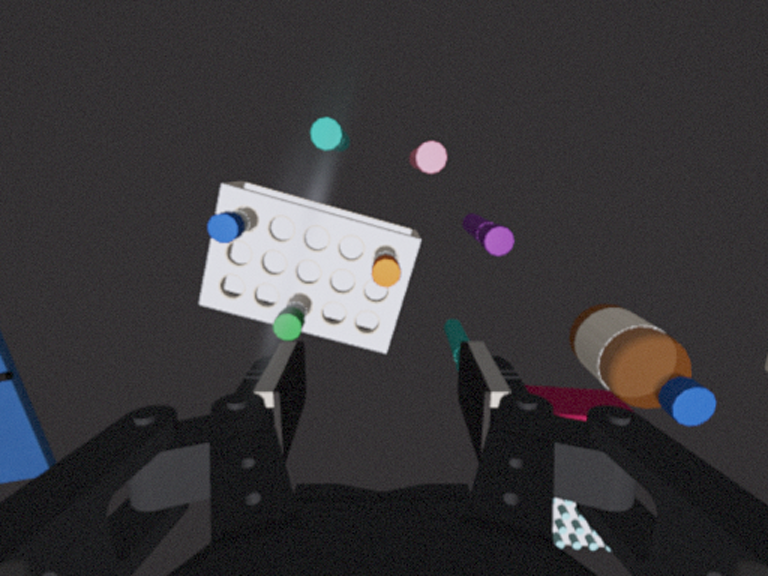

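Call:
jog_arm(rows=[[0.04,0.002,0,-0.003,-0.002,-0.001,55],[0.08,0.002,0,-0.003,-0.002,-0.001,55],[0.11,0.002,0,-0.003,-0.002,-0.001,55],[0.127,0.002,0,-0.003,-0.002,-0.001,55],[0.127,0.002,0,-0.003,-0.002,-0.001,55],[0.127,0.002,0,-0.003,-0.002,-0.001,20],[0.127,0.002,0,-0.003,-0.002,-0.001,10],[0.127,0.002,0,-0.003,-0.002,-0.001,5],[0.127,0.002,0,-0.003,-0.002,-0.001,5],[0.127,0.002,0,-0.003,-0.002,-0.001,5],[0.127,0.002,0,-0.003,-0.002,-0.001,5]], force=25)

```text
time: 3.25
tool_pos: [0.5463, -0.1826, 0.0719]
tcp_rot: [-0.138, 1.566, 0.138]
wrist_force: [-0.0, -0.6, -0.1]
width: 0.05
```

Run:
```python
from h import *
st=snap('wrist','w2.png',(150,120,370,300),3)
a=imaging.read_camera('scene');cv2.imwrite('pics/raw_s2.png',a)
w=cv2.imread('pics/w2.png')
s=cv2.resize(a[160:310,80:260],(660,550))
cv2.imwrite('pics/c2.png',cv2.resize(np.hstack([cv2.resize(w,(660,550)),s]),(800,333)));print(st['width'],st['wrist_force'],st['tool_pos'])
```

```text
0.049772817702511706 [-0.0101 -0.5638 -0.0922] [ 0.5463 -0.1826  0.0719]
```

View pics/c2.png

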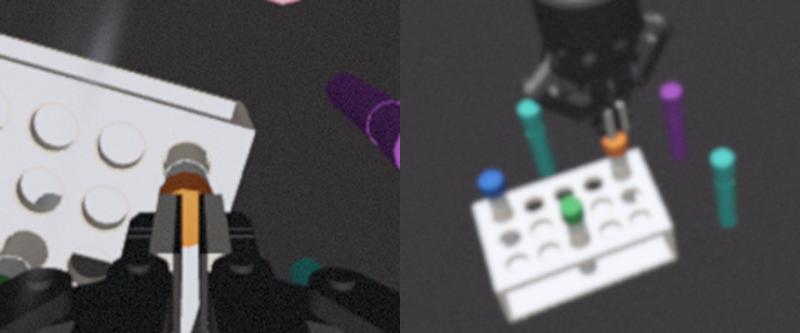

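Run:
```python
from h import *
st=monitor.read_state();print(st['tool_pos'],st['tcp_rot'],R.from_rotvec(st['tcp_rot']).as_matrix())
S=camT('scene');W=camT('wrist',st)
a=cv2.imread('pics/raw_s2.png');w=cv2.imread('pics/raw_w2.png')
M=R.from_rotvec(st['tcp_rot']).as_matrix()
x0,y0,k=140,175,6;X0,Y0=200,180
A=cv2.resize(a[y0:y0+65,x0:x0+66],None,fx=k,fy=k,interpolation=cv2.INTER_CUBIC);B=cv2.resize(w[Y0:Y0+100,X0:X0+100],(390,390),interpolation=cv2.INTER_CUBIC)
for X,c in[(st['tool_pos'],(255,0,255)),(st['tool_pos']-M[:,0]*.04,(255,255,0)),((.547,-.184,.098),(0,255,0)),((.547,-.184,.05),(255,255,255))]:
    u=proj(S,X);v=proj(W,X);print(u,v)
    cv2.drawMarker(A,tuple(int(t) for t in((u[0]-x0)*k,(u[1]-y0)*k)),c,0,14,2);cv2.drawMarker(B,tuple(int(t) for t in((v[0]-X0)*3.9,(v[1]-Y0)*3.9)),c,0,14,2)
cv2.imwrite('pics/c3.png',np.hstack([A,B]))
```

```text
[ 0.5461 -0.1825  0.0717] [-0.1375  1.5666  0.1379] [[-0.0002 -0.1745  0.9847]
 [ 0.0003  0.9847  0.1745]
 [-1.      0.0003 -0.0001]]
[178.1847 230.0401] [255.3463 218.3603]
[175.3595 216.5412] [255.6227 247.0015]
[175.7982 221.8915] [252.4703 236.7748]
[179.1032 237.5936] [252.851  208.1431]
```

View pics/c3.png

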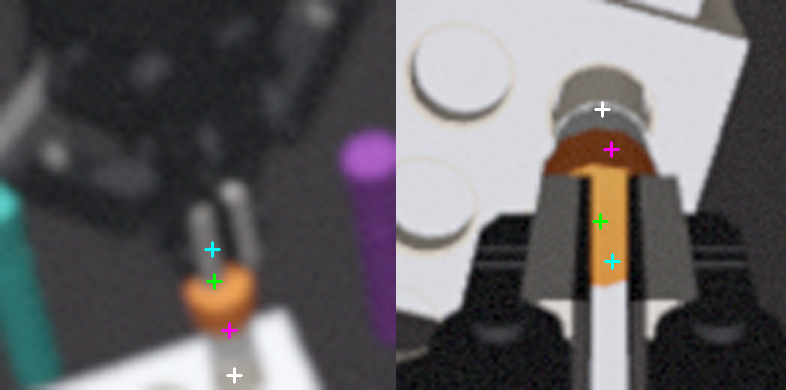

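Call:
jog_arm(rows=[[0,0,0,0,0,0,50],[0,-0.001,0,0,0,0,50],[0,-0.001,0,0,0,0,50],[0.01,-0.001,0,0,0,0,50],[0.019,-0.001,0,0,0,0,50],[0.019,-0.001,0,0,0,0,50]])

```text
time: 3.95
tool_pos: [0.5444, -0.1827, 0.0502]
tcp_rot: [-0.136, 1.57, 0.139]
wrist_force: [-0.0, -0.1, 0.2]
width: 0.5
```

Run:
```python
from h import *
a=imaging.read_camera('scene');st=snap('wrist','w4.png')
w=cv2.imread('pics/raw_w4.png')
cv2.imwrite('pics/c4.png',np.hstack([cv2.resize(a[175:240,140:206],(390,390),interpolation=3),cv2.resize(w[160:290,190:320],(390,390))]));print(st['width'],st['wrist_force'],st['tool_pos'])
```

```text
0.5009118148102862 [ 0.2416 -0.1727 -0.581 ] [ 0.5449 -0.183   0.051 ]
```

View pics/c4.png

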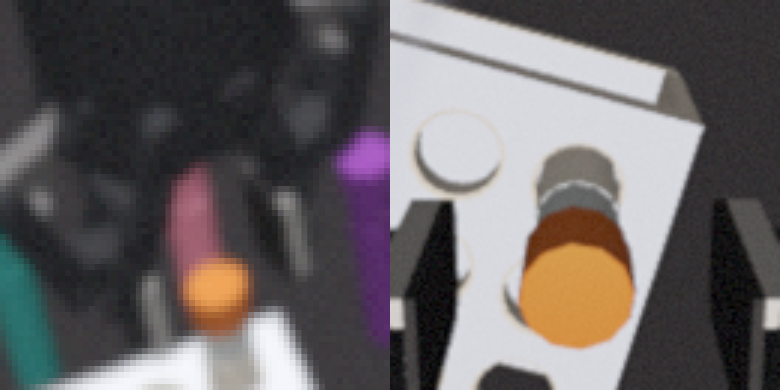

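Call:
jog_arm(rows=[[0,0,0.002,0,0,0,50],[0,0,0.002,0,0,0,5],[0,0,0.002,0,0,0,5],[0,0,0.002,0,0,0,5],[0,0,0.002,0,0,0,5],[0,0,0.002,0,0,0,5],[0,0,0.002,0,0,0,5]])

```text
time: 4.75
tool_pos: [0.5478, -0.183, 0.052]
tcp_rot: [-0.137, 1.568, 0.138]
wrist_force: [0.0, -0.6, 2.7]
width: 0.204
```

Call:
jog_arm(rows=[[-0.02,0,0,0,0,0,5],[-0.06,0,0,0,0,0,5],[-0.11,0,0,0,0,0,5],[-0.16,0,0,0,0,0,5],[-0.19,0,0,0,0,0,5],[-0.19,0,0,0,0,0,5],[-0.19,0,0,0,0,0,5]])

```text
time: 5.45
tool_pos: [0.5483, -0.1832, 0.2427]
tcp_rot: [-0.138, 1.566, 0.138]
wrist_force: [-0.4, -0.0, -0.9]
width: 0.207
```

Run:
```python
from h import *
a=imaging.read_camera('scene');st=snap('wrist','w5.png')
w=cv2.imread('pics/raw_w5.png')
S=camT('scene');print(proj(S,st['tool_pos']),st['tool_pos'])
cv2.imwrite('pics/c5.png',np.hstack([cv2.resize(a[140:240,120:220],(390,390),interpolation=3),cv2.resize(w[160:290,190:320],(390,390))]));print(st['width'],st['wrist_force'],st['tool_pos'])
```

```text
[164.6756 165.7382] [ 0.5473 -0.1828  0.2409]
0.20501718760595355 [-0.0375  0.6311 -0.8249] [ 0.5473 -0.1828  0.2409]
```

View pics/c5.png

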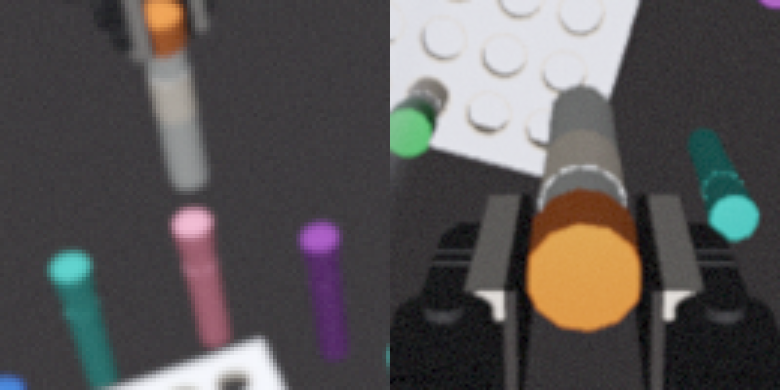

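Run:
```python
from h import *
mv((.5615,.2195,.241),down(.176))
```

```text
shift [-0.0004  0.3934  0.0847] turn [-0.0006 -0.0042 -0.0027] rows 8.047640687791445 0.03331999138391831
```

Call:
jog_arm(rows=[[0,0.01,0.002,0,0,0,5],[0,0.03,0.006,0,0,0,5],[0,0.06,0.013,0,0,0,5],[0,0.09,0.019,0,0,0,5],[0,0.125,0.027,0,0,0,5],[0,0.16,0.034,0,0,0,5],[0,0.195,0.042,0,-0.004,-0.002,5],[0,0.23,0.05,0,-0.004,-0.002,5],[0,0.265,0.057,0,-0.004,-0.002,5],[0,0.3,0.065,0,-0.004,-0.002,5],[0,0.33,0.071,0,-0.004,-0.002,5],[0,0.36,0.078,0,-0.004,-0.002,5],[0,0.38,0.082,0,-0.004,-0.002,5],[0,0.393,0.085,0,-0.004,-0.002,5],[0,0.393,0.085,0,-0.004,-0.002,5],[0,0.393,0.085,0,-0.004,-0.002,5],[0,0.393,0.085,0,-0.004,-0.002,5]])

```text
time: 7.25
tool_pos: [0.5617, 0.2182, 0.2402]
tcp_rot: [-0.137, 1.567, 0.137]
wrist_force: [-0.7, -0.1, 0.6]
width: 0.201
```

Run:
```python
from h import *
st=snap('wrist','w6.png',(120,30,390,270),2.5)
print(st['time'],st['width'],st['tool_pos'],st['q'])
pt=camT('wrist',st);print([proj(pt,X) for X in((.527,.2135,.125),(.527,.2135,.103))])
```

```text
7.25 0.20085649068442304 [0.5617 0.2182 0.2402] [ 0.329   0.1049  1.712   0.0003  1.3257 -1.4164]
[array([256.4368, 141.7016]), array([256.2858, 139.3874])]
```

View pics/w6.png

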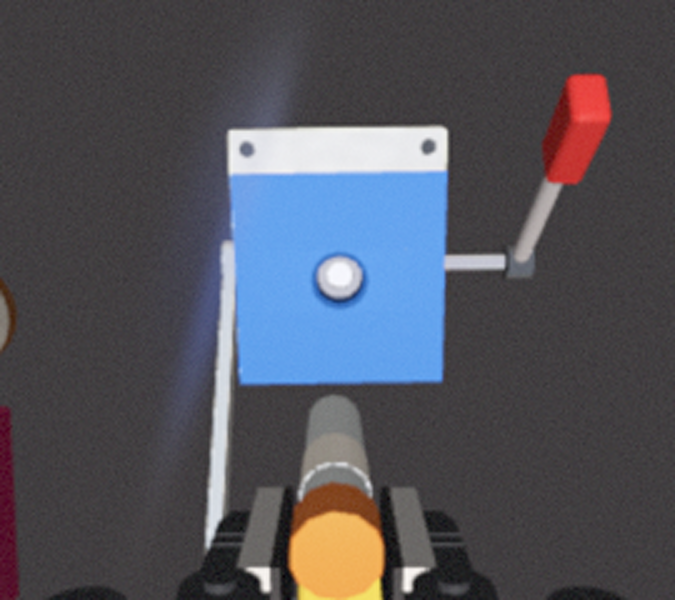

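Run:
```python
from h import *
im=cv2.imread('pics/raw_w6.png');st=monitor.read_state();pt=camT('wrist',st);print(st['tool_pos'])
px=lambda u,v:(120+u/2.5,30+v/2.5)
h=atz(pt,*px(340,277),.125);print('hole',h)
c=np.array([atz(pt,*px(*p),.125) for p in((231,173),(446,172),(443,382),(240,384))]);print(c,c.mean(0))
for i in range(4):
  e=c[i]-c[i-1];print(np.linalg.norm(e),np.degrees(np.arctan2(e[1],e[0]))%90)
M=R.from_rotvec(st['tcp_rot']).as_matrix()
print('hole in tool',M.T@(h-st['tool_pos']))
# hsv fit of blue block
m=cv2.inRange(cv2.cvtColor(im,cv2.COLOR_BGR2HSV),(100,110,120),(118,255,255))[60:200,190:310]
n,l,s,cc=cv2.connectedComponentsWithStats(m);k=1+np.argmax(s[1:,4]);
cn=max(cv2.findContours((l==k).astype(np.uint8),cv2.RETR_EXTERNAL,cv2.CHAIN_APPROX_NONE)[0],key=cv2.contourArea)
w=np.array([atz(pt,190+p[0][0],60+p[0][1],.125)[:2]*1000 for p in cn],np.float32)
print('fit',cv2.minAreaRect(w))
# hole ring: not-blue region inside the block
f=np.zeros_like(m);cv2.drawContours(f,[cn],-1,255,-1);q=f&~((l==k).astype(np.uint8)*255);q=cv2.morphologyEx(q,cv2.MORPH_OPEN,np.ones((3,3),np.uint8));M2=cv2.moments(q,True);u,v=190+M2['m10']/M2['m00'],60+M2['m01']/M2['m00'];print('holeblob',u,v,M2['m00'],atz(pt,u,v,.12))
```

```text
[0.5618 0.2181 0.2404]
hole [0.5265 0.2129 0.125 ]
[[0.4958 0.1664 0.125 ]
 [0.4817 0.2448 0.125 ]
 [0.5602 0.2605 0.125 ]
 [0.575  0.181  0.125 ]] [0.5282 0.2132 0.125 ]
0.08053934571076783 10.450159228238391
0.07962107663682323 10.236324480154067
0.08009337482151906 11.329585461053234
0.08084997259552515 10.562306331154574
hole in tool [ 0.1154  0.001  -0.0357]
fit ((528.3163452148438, 212.85801696777344), (80.20598602294922, 81.4089126586914), 10.485871315002441)
holeblob 255.37262357414448 141.0684410646388 263.0 [0.5273 0.2124 0.12  ]
```

Call:
jog_arm(rows=[[0,0.001,-0.012,0,0,0,5],[0,0.0015,-0.025,0,0,0,5],[0.005,0.0015,-0.0345,0,0,0,5],[0.025,0.0015,-0.0345,0,0,0,5],[0.05,0.0015,-0.0345,0,0,0,5],[0.056,0.0015,-0.0345,0,0,0,5],[0.056,0.0015,-0.0345,0,0,0,5],[0.056,0.0015,-0.0345,0,0,0,5]])

```text
time: 8.1
tool_pos: [0.5278, 0.2137, 0.1853]
tcp_rot: [-0.136, 1.566, 0.137]
wrist_force: [0.2, -0.2, 0.2]
width: 0.205
```

Run:
```python
from h import *
st=snap('wrist','w7.png',(200,120,310,220),6)
print(st['time'],st['width'],st['tool_pos'],st['wrist_force'])
pt=camT('wrist',st)
t=st['tool_pos'];M=R.from_rotvec(st['tcp_rot']).as_matrix()
for X in((.5277,.213,.125),(.5277,.213,.123),t+M@[.046,-.001,0]):print((proj(pt,X)-[200,120])*6)
mv((.5277,.213,.149),down(.182))
```

```text
8.1 0.20513939455154429 [0.5278 0.2137 0.1853] [ 0.2309 -0.1591  0.1816]
[325.1339 431.0522]
[325.1302 427.1076]
[323.0473 463.087 ]
shift [ 0.0369 -0.0008 -0.0008] turn [-0.0078  0.0016 -0.0007] rows 0.737960869402531 0.05345316430852161
```

View pics/w7.png

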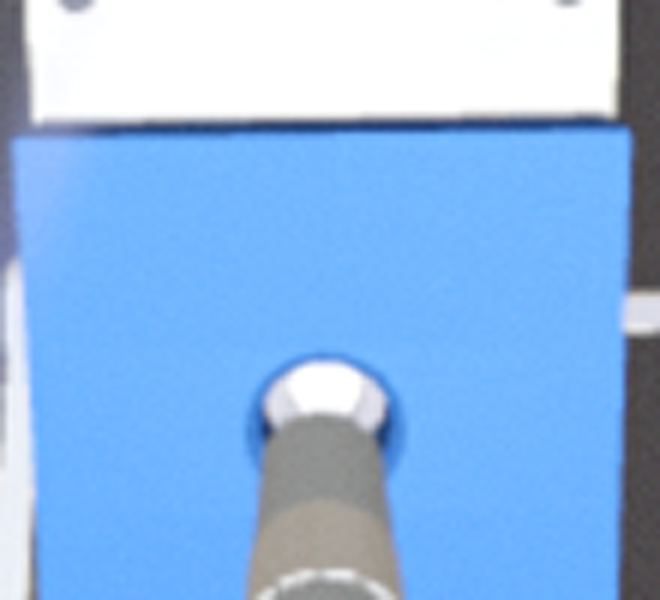

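Call:
jog_arm(rows=[[0.006,-0.0003,-0.0008,0,0,0,5],[0.012,-0.0003,-0.0008,0,0,0,5],[0.018,-0.0003,-0.0008,0,0,0,5],[0.023,-0.0003,-0.0008,0,0,0,5],[0.028,-0.0003,-0.0008,0,0,0,5],[0.032,-0.0003,-0.0008,0,0,0,5],[0.032,-0.0003,-0.0008,0,0,0,5]])

```text
time: 8.85
tool_pos: [0.527, 0.2133, 0.1528]
tcp_rot: [-0.136, 1.567, 0.137]
wrist_force: [-0.1, 0.3, -0.4]
width: 0.207
```

Call:
jog_arm(rows=[[0.002,0,0,0,0,0,5],[0.0035,0,0,0,0,0,5],[0.0045,0,0,0,0,0,5],[0.0045,0,0,0,0,0,5]])

```text
time: 9.25
tool_pos: [0.5275, 0.2134, 0.149]
tcp_rot: [-0.136, 1.565, 0.137]
wrist_force: [-0.2, -0.1, 2.3]
width: 0.207
```

Call:
jog_arm(rows=[[0,0,0,0,0,0,25],[0,0,0,0,0,0,35],[0,0,0,0,0,0,50],[0,0,0,0,0,0,50],[0,0,0,0,0,0,50],[-0.03,0,0,0,0,0,50],[-0.07,0,0,0,0,0,50],[-0.1,0,0,0,0,0,50],[-0.1,0,0,0,0,0,50],[-0.1,0,0,0,0,0,50]])

```text
time: 10.25
tool_pos: [0.528, 0.2135, 0.25]
tcp_rot: [-0.136, 1.563, 0.138]
wrist_force: [-0.6, 0.8, -0.8]
width: 0.5
```

Run:
```python
from h import *
st=snap('wrist','w8.png');a=imaging.read_camera('scene');b=imaging.read_camera('top');cv2.imwrite('pics/raw_s8.png',a);cv2.imwrite('pics/raw_t8.png',b)
print(st['time'],st['width'],st['tool_pos'],st['q'])
pt=camT('wrist',st);print('cap exp',proj(pt,(.5277,.213,.195)),proj(camT('scene'),(.5277,.213,.195)))
w=cv2.imread('pics/raw_w8.png')
for n,im,c in(('w',w,pt),):
  m=cv2.inRange(cv2.cvtColor(im,cv2.COLOR_BGR2HSV),(5,120,120),(20,255,255));nn,l,s,cc=cv2.connectedComponentsWithStats(m)
  for i in range(1,nn):
    if s[i,4]>60:print(s[i],cc[i],atz(c,*cc[i],.195))
m=cv2.inRange(cv2.cvtColor(a,cv2.COLOR_BGR2HSV),(5,120,120),(20,255,255));nn,l,s,cc=cv2.connectedComponentsWithStats(m)
for i in range(1,nn):
    if s[i,4]>20:print('scene',s[i],cc[i])
A=cv2.resize(a[75:185,300:420],(436,400),interpolation=3);B=cv2.resize(w[100:300,160:342],(364,400))
cv2.imwrite('pics/c8.png',np.hstack([A,B]))
```

```text
10.25 0.5000835688978011 [0.528  0.2135 0.25  ] [ 0.3403  0.0334  1.7703  0.0003  1.3346 -1.4047]
cap exp [254.4867 193.3249] [342.2674 111.3467]
[  58  166   52   47 1506] [ 86.3426 187.3858] [0.5459 0.081  0.195 ]
[243 179  21  13  95] [252.9895 182.9158] [0.5195 0.2104 0.195 ]
[245 194  19  10  70] [253.5143 199.2143] [0.5327 0.2131 0.195 ]
scene [337 108  11  12 101] [341.9307 113.198 ]
scene [265 197  27  22 454] [277.6982 207.1322]
```

View pics/c8.png

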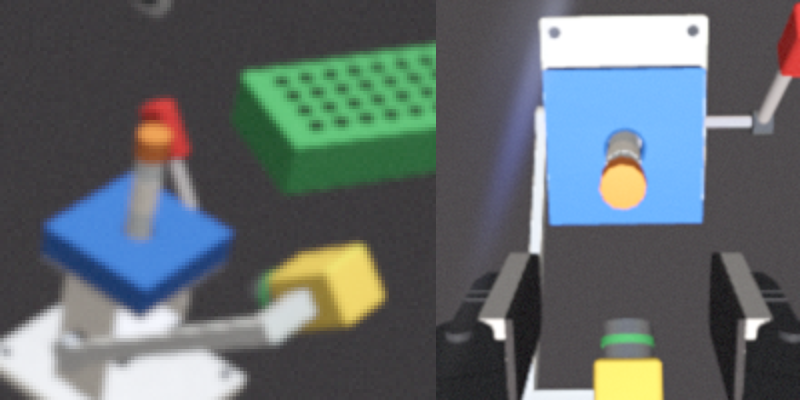

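Run:
```python
from h import *
S=camT('scene');T=camT('top')
O=np.array([.5277,.213,0]);xv=np.array([np.cos(.182),np.sin(.182),0]);yv=np.array([-xv[1],xv[0],0]);z=np.array([0,0,1.]);P=O+.052*z
def inplane(pt,u,v,d):
    o,r=ray(*pt,u,v);t=((P+d*yv-o)@yv)/(r@yv);X=o+r*t-P;return X@xv,X@z
A=lambda u,v:(300+u/3.633,75+v/3.636)
for d in(-.045,-.05,-.055,-.06):
    print(d,'hub',inplane(S,*A(70,345),d),*[(lambda q:(q,np.arctan2(q[1],q[0])))(inplane(S,*A(*p),d)) for p in((200,337),(265,332))])
Y=cv2.imread('pics/raw_s8.png');m=cv2.inRange(cv2.cvtColor(Y,cv2.COLOR_BGR2HSV),(21,110,90),(34,255,255))
n,l,s,c=cv2.connectedComponentsWithStats(m);k=1+np.argmax(s[1:,4]);pts=np.argwhere(l==k)[:,::-1];print(s[k],c[k])
ex=lambda q:[q[np.argmax(q@np.array(v))] for v in((1,0),(1,-1),(0,-1),(1,1))]
print('obs',[tuple(map(int,e)) for e in ex(pts)])
B=cv2.imread('pics/raw_t8.png');mb=cv2.inRange(cv2.cvtColor(cv2.imread('pics/raw_top0.png'),cv2.COLOR_BGR2HSV),(21,110,90),(34,255,255));n,l,sb,cb=cv2.connectedComponentsWithStats(mb);k=1+np.argmax(sb[1:,4]);pb=np.argwhere(l==k)[:,::-1];print('obs top',sb[k],[tuple(map(int,e)) for e in ex(pb)])
for e in np.arange(.55,.86,.05):
    d=np.cos(e)*xv+np.sin(e)*z;nn=-np.sin(e)*xv+np.cos(e)*z
    def cor(pt): return np.array([proj(pt,P+r*d+a*yv+b*nn) for r in(.188,.148) for a in(-.017,.017) for b in(-.017,.017)])
    qs,qt=cor(S),cor(T);print(round(e,2),'S',*[np.round(x,1) for x in ex(qs)],'T x',qt[:,0].min().round(1),qt[:,0].max().round(1),'ymin',qt[:,1].min().round(1))
```

```text
-0.045 hub (np.float64(-0.0022039542102974723), np.float64(0.002363263306034584)) ((np.float64(0.08716299806144617), np.float64(0.0711175155232166)), np.float64(0.6843695899529145)) ((np.float64(0.12516600999863417), np.float64(0.1010837564234352)), np.float64(0.6793564242194976))
-0.05 hub (np.float64(0.0015873432759615697), np.float64(0.008076522916056143)) ((np.float64(0.09017177783210675), np.float64(0.07622874698955623)), np.float64(0.7018014569192423)) ((np.float64(0.1278420266020277), np.float64(0.10593259654959558)), np.float64(0.6919508140680869))
-0.055 hub (np.float64(0.005378640762220711), np.float64(0.013789782526077814)) ((np.float64(0.09318055760276743), np.float64(0.08133997845589597)), np.float64(0.7176556413057459)) ((np.float64(0.13051804320542124), np.float64(0.11078143667575607)), np.float64(0.703786843212562))
-0.06 hub (np.float64(0.00916993824847984), np.float64(0.019503042136099595)) ((np.float64(0.096189337373428), np.float64(0.0864512099222356)), np.float64(0.7321300625430226)) ((np.float64(0.13319405980881474), np.float64(0.11563027680191656)), np.float64(0.7149279697741269))
[374 142  32  24 484] [391.5702 152.4153]
obs [(405, 153), (400, 142), (391, 142), (405, 157)]
obs top [128 135  24  29 503] [(151, 153), (146, 135), (141, 135), (150, 160)]
0.55 S [408.6 170.1] [404.8 154.7] [388.  154.2] [408.6 170.1] T x 130.6 154.3 ymin 129.9
0.6 S [407.8 165.9] [403.3 150.3] [403.3 150.3] [407.8 165.9] T x 129.9 153.8 ymin 130.8
0.65 S [406.8 161.6] [401.5 146. ] [401.5 146. ] [406.8 161.6] T x 129.2 153.3 ymin 132.0
0.7 S [405.6 157.3] [399.6 141.7] [399.6 141.7] [405.6 157.3] T x 128.6 152.8 ymin 133.5
0.75 S [404.2 153. ] [397.4 137.4] [397.4 137.4] [404.2 153. ] T x 128.1 152.3 ymin 135.2
0.8 S [402.6 148.6] [395.1 133.2] [395.1 133.2] [402.6 148.6] T x 127.6 151.9 ymin 137.2
0.85 S [400.8 144.3] [392.6 129. ] [392.6 129. ] [400.8 144.3] T x 127.2 151.6 ymin 139.4
```

```bash
cat >> h.py <<'E'
O=np.array([.5277,.213,0]);A=.182;xv=np.array([np.cos(A),np.sin(A),0]);yv=np.array([-xv[1],xv[0],0]);zz=np.array([0,0,1.])
def lever(th,back=0,ahead=.034,dy=0,t0=.45):
    n=np.sin(th-.6)*xv+np.cos(th-.6)*zz;G=O+(.085+dy)*yv+.052*zz+.093*n;M=down(A,t0-th);return G,G+(ahead-back)*M[:,0],M
E
python3 - <<'E'
from h import *
G,p,M=lever(0,.12);print(G,p);mv(p,M)
E
```

```text
[0.4607 0.2871 0.1288] [0.4239 0.2803 0.2062]
shift [ 0.0409  0.0842 -0.0891] turn [-0.0077 -0.4522  0.0018] rows 2.5838774825227504 3.0168741335475477
```

Call:
jog_arm(rows=[[0,0.03,-0.03,-0.004,-0.1,0,45],[0,0.06,-0.06,-0.008,-0.2,0.002,45],[0,0.084,-0.089,-0.008,-0.34,0.002,42],[0.02,0.084,-0.089,-0.008,-0.452,0.002,42],[0.041,0.084,-0.089,-0.008,-0.452,0.002,42],[0.041,0.084,-0.089,-0.008,-0.452,0.002,42],[0.041,0.084,-0.089,-0.008,-0.452,0.002,42]])

```text
time: 11.1
tool_pos: [0.4237, 0.28, 0.2054]
tcp_rot: [-0.103, 1.119, 0.163]
wrist_force: [0.5, -0.1, 0.9]
width: 0.415
```

Run:
```python
from h import *
st=snap('wrist','w9.png');pt=camT('wrist',st);w=cv2.imread('pics/raw_w9.png')
print(st['time'],st['width'],st['tool_pos'],st['q'])
h=cv2.cvtColor(w,cv2.COLOR_BGR2HSV);m=cv2.inRange(h,(0,130,60),(6,255,255))|cv2.inRange(h,(174,130,60),(180,255,255))
n,l,s,c=cv2.connectedComponentsWithStats(m)
for i in range(1,n):
  if s[i,4]>40:print(s[i],c[i])
nv=np.sin(-.6)*xv+np.cos(-.6)*zz;tv=np.cos(-.6)*xv-np.sin(-.6)*zz;G=lever(0)[0]
q=np.array([proj(pt,G+a*yv+b*nv+t*tv) for a in(-.007,.007) for b in(-.019,.019) for t in(-.01,.01)]);print(q.min(0),q.max(0),proj(pt,G))
mv(*lever(0)[1:])
```

```text
11.1 0.41501801638311314 [0.4237 0.28   0.2054] [ 0.6953 -0.3484  2.2474 -0.2835  0.8664 -0.9151]
[246 173  18  26 418] [254.9211 185.9378]
[247.0254 172.7664] [263.9107 199.3159] [255.3707 185.1712]
shift [ 0.1203 -0.     -0.0012] turn [-0.0001  0.0002 -0.0003] rows 2.4052435742676757 0.0024676661703119827
```

Call:
jog_arm(rows=[[0.03,0,-0.001,0,0,0,42],[0.06,0,-0.001,0,0,0,42],[0.09,0,-0.001,0,0,0,42],[0.11,0,-0.001,0,0,0,42],[0.12,0,-0.001,0,0,0,42],[0.12,0,-0.001,0,0,0,42],[0.12,0,-0.001,0,0,0,5],[0.12,0,-0.001,0,0,0,5],[0.12,0,-0.001,0,0,0,5],[0.12,0,-0.001,0,0,0,5],[0.12,0,-0.001,0,0,0,5],[0.12,0,-0.001,0,0,0,5]], force=30)

```text
time: 12.35
tool_pos: [0.4761, 0.2902, 0.1]
tcp_rot: [-0.101, 1.115, 0.163]
wrist_force: [-0.7, -3.8, 6.5]
width: 0.155
```

Run:
```python
from h import *
st=monitor.read_state();print(st['time'],st['width'],st['tool_pos'],st['wrist_force'],lever(0)[1])
for t in (.1,.2,.3,.38,.438):mv(*lever(t)[1:])
```

```text
12.35 0.15514108333983367 [0.4761 0.2902 0.1   ] [-0.6707 -3.8411  6.5303] [0.4752 0.2898 0.0981]
shift [ 0.0002 -0.0003  0.0042] turn [-0.0001  0.1025 -0.0008] rows 0.08411937435175251 0.6838616910836256
shift [-0.0003 -0.0003  0.0101] turn [-0.0001  0.2025 -0.0008] rows 0.20281508896330355 1.3508566896917071
shift [-0.0002 -0.0003  0.0161] turn [-0.      0.3025 -0.0008] rows 0.3218437421961193 2.017858672972557
shift [ 0.0003 -0.0003  0.0208] turn [ 0.      0.3825 -0.0008] rows 0.41662324544327334 2.5514616074590437
shift [ 0.0009 -0.0003  0.0242] turn [ 0.      0.4405 -0.0008] rows 0.4849585282162379 2.9383240793726744
```

Call:
jog_arm(rows=[[0,0,0.002,0,0.05,0,5],[0,0,0.0042,0,0.1,0,5],[-0.0003,0,0.007,0,0.15,0,5],[-0.0003,0,0.01,0,0.2,0,5],[-0.0003,0,0.013,0,0.25,0,5],[-0.0002,0,0.016,0,0.3,0,5],[0,0,0.0185,0,0.34,0,5],[0.0003,0,0.021,0,0.38,0,5],[0.0006,0,0.0225,0,0.41,0,5],[0.0009,0,0.0242,0,0.44,0,5],[0.0009,0,0.0242,0,0.44,0,5],[0.0009,0,0.0242,0,0.44,0,5],[0.0009,0,0.0242,0,0.44,0,5]])

```text
time: 13.65
tool_pos: [0.4983, 0.2944, 0.1106]
tcp_rot: [-0.142, 1.552, 0.145]
wrist_force: [-0.9, -2.0, 6.3]
width: 0.151
```

Run:
```python
from h import *
st=monitor.read_state();print(st['time'],st['width'],st['tool_pos'],st['wrist_force'],lever(.438)[1]);mv(*lever(.438)[1:])
a=imaging.read_camera('scene');b=imaging.read_camera('top');w=imaging.read_camera('wrist')
for n,i in zip('stw',(a,b,w)):cv2.imwrite(f'pics/raw_{n}10.png',i)
S=camT('scene');B=cv2.resize(b[130:270,95:195],(343,480),interpolation=3);A_=cv2.resize(a[70:190,300:400],(400,480),interpolation=3)
# paddle centre prediction markers for th .338,.438,.538 in scene and the paddle's mid-edge top
T=camT('top')
for th in(.338,.438,.538):
  n=np.sin(th-.6)*xv+np.cos(th-.6)*zz;tip=lever(th)[0]+.019*n;mid=lever(th)[0];bot=mid-.019*n
  print(th,[ (proj(S,X)-[300,70])*4 for X in(tip,bot)],[(proj(T,X)-[95,130])*3.43+[400,0] for X in(tip,bot)])
W=camT('wrist',st);rel=w[150:320,170:340];C=cv2.resize(rel,(480,480))
out=np.hstack([A_,B]);cv2.imwrite('pics/c10.png',np.hstack([out[:,:743]]))
for n,i,c in(('s',a,S),('t',b,T)):
  h=cv2.cvtColor(i,cv2.COLOR_BGR2HSV);m=cv2.inRange(h,(0,140,60),(5,255,255))|cv2.inRange(h,(175,140,60),(180,255,255));k,l,s,cc=cv2.connectedComponentsWithStats(m)
  print(n,[(s[j].tolist(),cc[j]) for j in range(1,k) if s[j,4]>8])
  for nm,lo,hi in(('org',(5,120,120),(20,255,255)),('yel',(21,110,90),(34,255,255))):
    m=cv2.inRange(h,lo,hi);k,l,s,cc=cv2.connectedComponentsWithStats(m);print(n,nm,[(s[j].tolist()) for j in range(1,k) if s[j,4]>30])
```

```text
13.65 0.15084258685882163 [0.4983 0.2944 0.1106] [-0.9312 -1.9705  6.3062] [0.498  0.294  0.1098]
shift [ 0.0008 -0.0004 -0.0004] turn [ 0.0007  0.002  -0.0008] rows 0.01992725444744505 0.015224370344371668
0.338 [array([219.6207, 136.2946]), array([221.9052, 197.1413])] [array([448.0779, 355.9789]), array([466.5566, 342.4364])]
0.438 [array([235.5249, 141.1042]), array([232.1652, 200.5496])] [array([444.2533, 336.5808]), array([464.1473, 330.125 ])]
0.538 [array([251.5725, 147.7932]), array([242.4638, 205.1229])] [array([441.0559, 316.9642]), array([462.1164, 317.6849])]
s [([499, 30, 13, 11, 121], array([505.595 ,  35.0248])), ([354, 111, 10, 10, 42], array([358.9762, 117.1429])), ([0, 215, 34, 29, 241], array([ 15.5975, 228.1743]))]
s org [[337, 108, 11, 11, 97], [264, 197, 28, 22, 457]]
s yel [[374, 142, 32, 24, 484]]
t [([450, 294, 54, 35, 292], array([476.2842, 311.2432]))]
t org [[141, 207, 9, 9, 66]]
t yel [[128, 135, 24, 29, 502]]
```

View pics/c10.png

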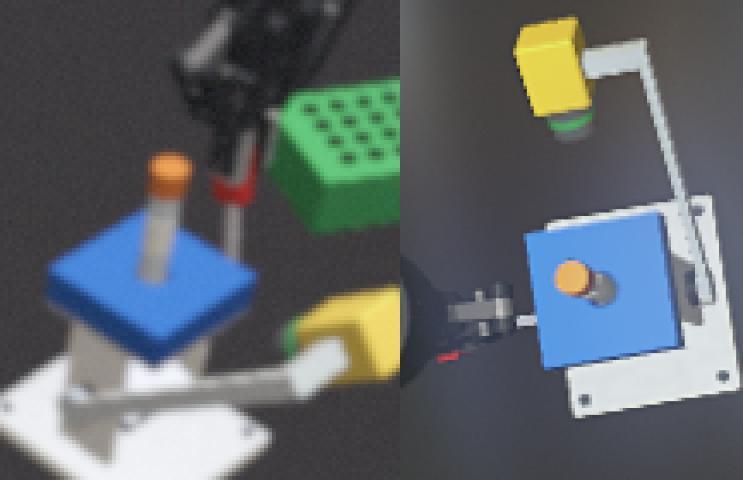

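Call:
jog_arm(rows=[[0,0,0,0,0,0,5],[0,0,0,0,0,0,5],[0,0,0,0,0,0,5],[0,0,0,0,0,0,5]])

```text
time: 14.2
tool_pos: [0.4982, 0.2944, 0.1106]
tcp_rot: [-0.142, 1.552, 0.145]
wrist_force: [0.3, -2.8, 3.2]
width: 0.154
```

Run:
```python
from h import *
st=monitor.read_state();print(st['time'],st['width'],st['tool_pos'],st['wrist_force']);mv(*lever(.438)[1:])
print(finish_job())
```

```text
14.2 0.15436893626471426 [0.4982 0.2944 0.1106] [ 0.3343 -2.8499  3.2389]
shift [ 0.0008 -0.0004 -0.0003] turn [ 0.0009  0.0024 -0.0007] rows 0.019764732386687408 0.01755443587697182
the job is handed in; nothing more can be done
None
```

I handed the job in at 14.2 s: the orange-capped tube stands in the viewer's hole, let go, and the gripper is holding the red lever. The hand-in gave no verdict.

- **Tube:** the arm felt the ledge (2.3 N) before I opened the fingers. Afterwards the scene camera showed the tube upright, with the cap within about 2 pixels of where it should be. It had not moved at the last check.
- **Camera elevation:** I measured about 0.70 rad from the scene picture of the camera body (0.68–0.73 from its arm). That puts the mirror target at about 0.438 rad.
- **Mirror angle:** the tool pose corresponds to about 0.44 rad, and the lever's position in the last scene picture agrees, at about 0.44–0.46. It was at rest when handed in.
- **Camera arm:** the yellow camera's pixels had not moved in the last pictures. I did not measure the blue and green tubes, bottle and tip box again at the end; nothing touched them that I could see or feel.

One check disagreed. The real fingertips seem to sit roughly 30–40 mm behind the stated tool point, so the first grasp closed just above the cap. I went 20 mm lower, gripped the cap on the second try, and allowed for the same offset at the lever. By the stated tool numbers, the grasp point is about 15 mm from the middle of the paddle, inside the 50 mm limit.

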